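Uncover the instrument in the hooded test rig

ROBOT

A 6-joint arm with a two-finger parallel gripper is mounted at the origin on the work surface. World frame = base frame: x ahead of the robot, y to its left, z up, the work surface at z = 0. Lengths are in m, angles in rad, forces in N, time in s.
With the tool pointing down it reaches from about 0.275 to 0.875 m from the base axis. Payload 12.5 kg.
Tool frame: the origin (TCP) lies on the centre line of the jaws, within the pads' length; the fingertips stand r.finger_overhang ahead of it and the grasp point (between the pads) lies 3 mm ahead of it (r.finger_overhang is the distance from the TCP to the fingertips, in m); z points along the fingers, y is the direction in which the jaws open and shut (so a half turn about z gives the same grasp; the last joint's range is limited). The gripper opens to 85 mm and grips with 20 to 120 N. Pads are 22 mm wide; open, the fingers measure 114 mm over their backs; the gripper's body (76 mm by 85 mm) begins 54 mm behind the grasp point. The pads swing forward as they close: fully open they stand 13 mm farther back than shut.
Start: joints at [1.027, 0.351, 1.652, -0, 1.139, -0.085], TCP at [0.244, 0.493, 0.253] pointing down, gripper open.
Joint ranges: [-2.75, 2.75], [-0.79, 2.1], [0.01, 2.65], [-1.57, 4.71], [0.07, 3.14], [-2.87, 2.87]. Speed limits (rad/s): [2.22, 2.22, 2.79, 3.14, 3.14, 3.14].

INTERFACE

Orientations are given as a unit quaternion [x, y, z, w].
In Python, from cell import r, optics gives the robot as it stands. The module is installed in compiled form; this text tells all that it offers. Calls block until the motion is done:
- r.move_to(position, orientation): joint-space move of the TCP to a pose.
- r.move_linear(position, rot=None, vel=0.15): straight line of the TCP; rot=None keeps the orientation; vel is the mean speed in m/s.
- r.set_joints(angles): joint-space move.
- r.set_gripper(opening, squeeze=None): opening from 0.0 (shut) to 1.0 (fully open); squeeze is the grip in N (None keeps the last); returns when the fingers have stopped.
- r.sleep(seconds).
- r.inverse_kinematics(position, orientation): joint angles nearest the present ones, or None.
- optics.get_image(name): name is "scene" or "top" or "wrist"; returns a dict with "pixels" (384x512x3 uint8, red, green, blue), "depth" (384x512 float32, m along the optical axis (not along the pixel's ray), 0 where there is no reading), "fx", "fy", "cx", "cy" (pixels), "camera_from_world" (4x4, takes a point from world to camera coordinates); the wrist camera has in their place "mount" (4x4, takes a point from camera to tool coordinates, whose origin is the TCP and whose axes are the flange's). Camera axes: x right, y down, z forward; pixel columns grow to the right and rows downward; lengths in m; the calibration is good to about 2 mm. A picture is of the moment at which its call begins: read the wrist's pose just before it.
A pose or a line that the arm cannot do raises r.PlanningError and nothing moves.
- r.hand_in(): hands the job in, once; it reports no verdict.
Readings, each from a call of its own:
- r.current_t(): time.
- r.current_q(): joint angles.
- r.current_qvel(): joint speeds.
- r.current_effort(): joint torques, N m.
- r.current_tool_pos(): TCP position.
- r.current_ee_rot(): TCP orientation.
- r.current_contact_force(): force on the tool from outside, world axes, zero at the start.
- r.current_torque(): the same for the moment, N m.
- r.current_opening(): opening from 0.0 (shut) to 1.0 (fully open).
Only numpy, scipy, OpenCV 4.12 (cv2) and the standard library are available. Lean on these libraries where they do the work, as an engineer would, in place of code of your own. Each camera call takes 0.05 s, during which the arm holds its last target.

TASK

Get the instrument in the test rig ready for a test run with its board exposed: swing the rig's clear hood up until it stays open by itself, lift the loose cover off the instrument and set it down, without dropping it, flat and rib upwards in the shallow tray (not the deep bin), then close the hood fully again. Leave the other things on the bench where they are.

Things in the scene. Friction and masses are not known exactly. Their poses are not given: they have to be found in the camera images.
- rig: Test rig, fixed to the table: grey base plate 240 x 180 mm, 12 mm thick, carrying an instrument on a sloping cradle in the middle, and two hinge posts at the back that carry the hood. Origin: centre of the underside, on the table. Own x points from the rig's front to its back (the front faces roughly the robot's left), y to the left, z up.
- hood (a joint): Angle of the rig's hood: a clear sheet 155 x 136 mm between two 10 mm side rods, a grip bar across its front end. 0 = closed (slopes 15 degrees down to the front); grows as the front is lifted; stop at 1.3 rad, where it leans over the instrument, 59 degrees above level. A damped spring holds it shut below about 0.8 rad and open beyond; 2 to 5 N at the bar move it.
- hood_bar (a point): Middle of the hood's grip bar: round steel, 12 mm diameter, along the rig's y, 130 mm free between the side rods, 220 mm from the hinge axis; the clear sheet begins 60 mm behind it. Moves with the hood. Round, so it can turn between the fingers while they follow its arc.
- hood_hinge (a point): Point on the hood's hinge axis, in the rig's middle plane, 145 mm above the table. The axis runs along the rig's y.
- unit_rim (a point): Centre of the open mouth of the instrument's aluminium housing (68 x 78 mm outside), which is fixed in the rig. The mouth slopes 30 degrees, higher at the back, so that it faces up and towards the rig's front (these axes are the rig's, not tilted).
- cover_rib (a point): Centre of the finger rib on the loose black plastic cover: 12 mm thick (along x), 50 mm long (y), 25 mm high, standing on the cover's plate. Point is 12.5 mm below the rib's top and 12.5 mm above the plate. z points out of the cover; at the start z leans 30 degrees towards the rig's front and x runs up the slope. Lying flat, this point is 25.5 mm above what the cover stands on.
- cover: The loose cover itself, 78 x 88 mm (x, y), 50 to 100 g: plate 3 mm thick, with a skirt 10 mm deep below it that fits over the housing's mouth with 2 mm play. Pull it straight out along its z, at least 12 mm, before moving away. Origin: middle of the underside of the plate; axes as cover_rib.
- tray: Shallow open grey tray, fixed, square 146 x 146 mm outside, walls 4 mm thick, 24 mm high, floor 4 mm thick. Origin: centre of its underside, on the table; x and y along its sides.
- bin: Deep open grey bin, fixed, 120 x 120 mm, 75 mm high; not used. Origin: centre of its underside. Bin and tray stand in front of the rig, one nearer the robot and one farther, either way round.
- reel_mid (a point): Reel of solder standing on its flange, 54 mm diameter, 38 mm high; leave alone. Its centre.
- driver_grip (a point): Screwdriver lying on the table, 150 mm long; leave alone. Its grip.
- flask_mid (a point): White flux bottle, 38 mm diameter, 85 mm high; leave alone. Its centre.
- carton_mid (a point): Small cardboard carton 75 x 50 x 60 mm; leave alone. Its centre.
Mind the look-alikes: they are no part of the job. Of the things shaped like the cover, the black one is meant.

How it is judged:
On the way, in this order (a step that is already met when the one before it is completed fails the run):
1. The hood stands open by itself, untouched by the fingers (value of joint hood above 1.15 rad and contact force between the fingers and rig below 0.1 N), for 0.3 s.
2. With the hood still open, the cover has been lifted clear of the instrument (value of joint hood above 1.1 rad and distance between cover and unit_rim above 0.06 m), for 0.1 s.
3. The cover lies released in the shallow tray, flat, rib up, the hood still open (x of cover_rib in the frame of tray between -0.045 and 0.045 m and y of cover_rib in the frame of tray between -0.045 and 0.045 m and z of cover_rib in the frame of tray between 0.022 and 0.036 m and angle between cover_rib's own z axis and vertical below 0.12 rad and contact force between the fingers and cover below 0.1 N and linear speed of cover below 0.03 m/s and value of joint hood above 1.1 rad), for 0.2 s.
4. The hood is closed (value of joint hood below 0.05 rad), for 0.2 s.
At the end, for the whole second after the job is handed in: The hood is fully closed (within 0.05 rad), the cover lies released and at rest on the floor of the shallow tray, flat within 0.12 rad, rib up, its middle within 45 mm of the tray's middle along each side (x of cover_rib in the frame of tray between -0.045 and 0.045 m and y of cover_rib in the frame of tray between -0.045 and 0.045 m and z of cover_rib in the frame of tray between 0.022 and 0.036 m and angle between cover_rib's own z axis and vertical below 0.12 rad and contact force between the fingers and cover below 0.1 N and linear speed of cover below 0.03 m/s and value of joint hood below 0.05 rad); the robot touches nothing.
It fails at once if The solder reel is moved more than 30 mm (distance of reel_mid from where it was at the start of the episode above 0.03 m).
It fails at once if The screwdriver is moved more than 30 mm (distance of driver_grip from where it was at the start of the episode above 0.03 m).
It fails at once if The flux bottle is moved more than 30 mm (distance of flask_mid from where it was at the start of the episode above 0.03 m).
It fails at once if The carton is moved more than 30 mm (distance of carton_mid from where it was at the start of the episode above 0.03 m).
It fails at once if The cover is dropped or thrown (moves faster than 0.9 m/s while not held, as after a fall of over 4 cm) (linear speed of cover above 0.9 m/s and contact force between the fingers and cover below 0.1 N).
It also fails if it takes over 67 s, if anything falls off the work surface, if the arm or the gripper's body presses on something with over 40 N, if the wrist force passes 120 N, or if a joint passes its speed limit or range.

## Working session

There is one attempt and no reset: what is moved stays moved. The work goes in short steps, each a Python script; the robot and the scene stay as the last script left them, time stands still between calls to the robot, and variables do not carry over. Pictures are saved under pics/ and viewed, and the job is handed in when it is done.

```bash
mkdir -p pics
python3 - <<'E'
from cell import r, optics
import cv2, numpy as np, pickle
print(r.current_t(), r.current_q(), r.current_tool_pos(), r.current_ee_rot(), r.finger_overhang, r.current_opening())
D={}
for n in ["scene","top","wrist"]:
    im=optics.get_image(n); D[n]=im
    cv2.imwrite(f"pics/{n}0.png", im["pixels"][:,:,::-1])
    print(n,{k:np.round(im[k],4).tolist() for k in im if k not in("pixels","depth")}, (im["depth"]>0).mean())
pickle.dump(D,open("d0.pkl","wb"))
E
```

```text
0.0 [ 1.02742814e+00  3.51268935e-01  1.65238761e+00  3.60916816e-06
  1.13910741e+00 -8.46245001e-02] [0.24338999 0.49289168 0.25275437] [ 2.27366560e-01  9.73809070e-01 -5.56507773e-04 -1.82442926e-04] 0.022 0.9980629257851367
scene {'fx': 379.3367, 'fy': 379.3367, 'cx': 253.6959, 'cy': 188.0449, 'camera_from_world': [[-0.1291, 0.9915, 0.0155, 0.1188], [0.7687, 0.1099, -0.6301, -0.3812], [-0.6265, -0.0695, -0.7763, 1.4507], [0.0, 0.0, 0.0, 1.0]]} 0.9960988362630209
top {'fx': 389.6007, 'fy': 389.6007, 'cx': 256.2643, 'cy': 193.0364, 'camera_from_world': [[0.0281, -0.9996, 0.0039, -0.0836], [-0.9837, -0.0283, -0.1776, 0.5899], [0.1776, 0.0011, -0.9841, 0.934], [0.0, 0.0, 0.0, 1.0]]} 0.9960225423177084
wrist {'fx': 275.1374, 'fy': 275.1374, 'cx': 256.324, 'cy': 191.5295, 'mount': [[-0.001, -0.9509, -0.3096, 0.0796], [1.0, -0.0009, -0.0005, 0.0002], [0.0002, -0.3096, 0.9509, -0.12], [0.0, 0.0, 0.0, 1.0]]} 0.9962565104166666
```

View pics/scene0.png

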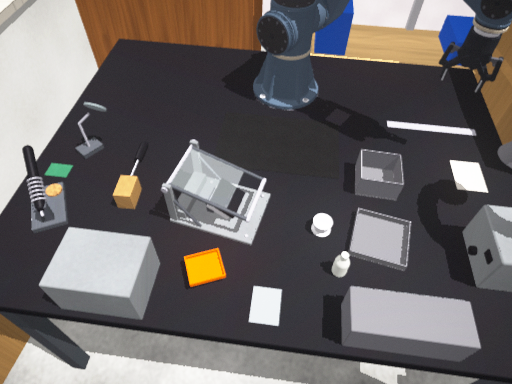

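View pics/top0.png

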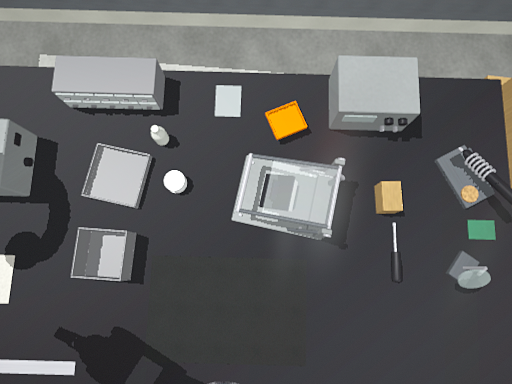

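View pics/wrist0.png

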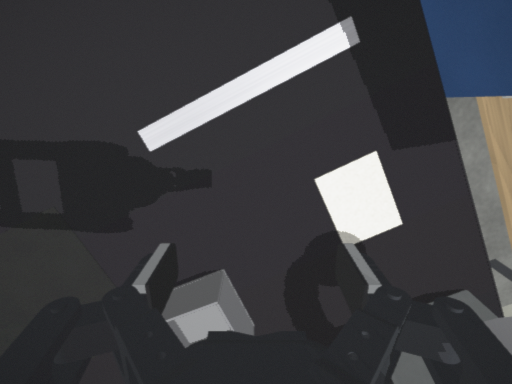

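Run:
```python
import cv2,pickle
D=pickle.load(open("d0.pkl","rb"))
a=D["top"]["pixels"][130:260,215:365,::-1]; cv2.imwrite("pics/topc.png",cv2.resize(a,None,fx=5,fy=5,interpolation=cv2.INTER_CUBIC)[:600,:800])
a=D["scene"]["pixels"][135:245,155:280,::-1]; cv2.imwrite("pics/scenec.png",cv2.resize(a,None,fx=5.4,fy=5.4,interpolation=cv2.INTER_CUBIC)[:600])
```

```text
(no output)
```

View pics/topc.png

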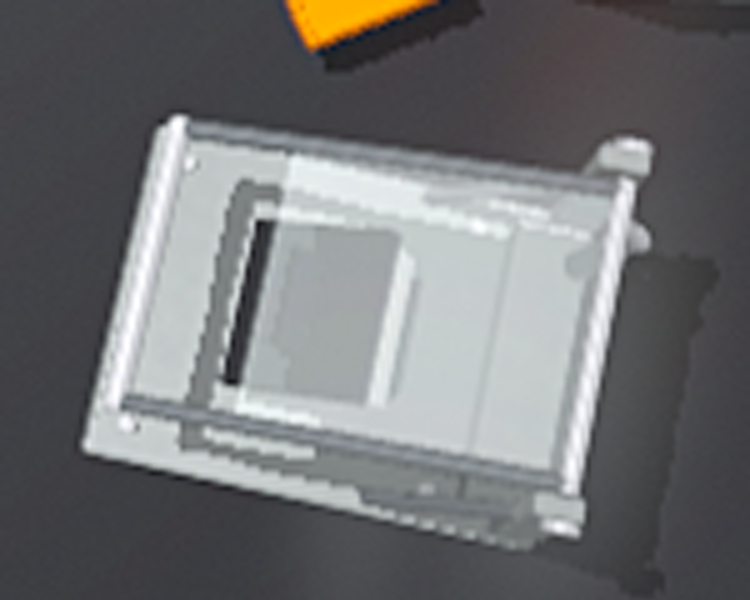

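View pics/scenec.png

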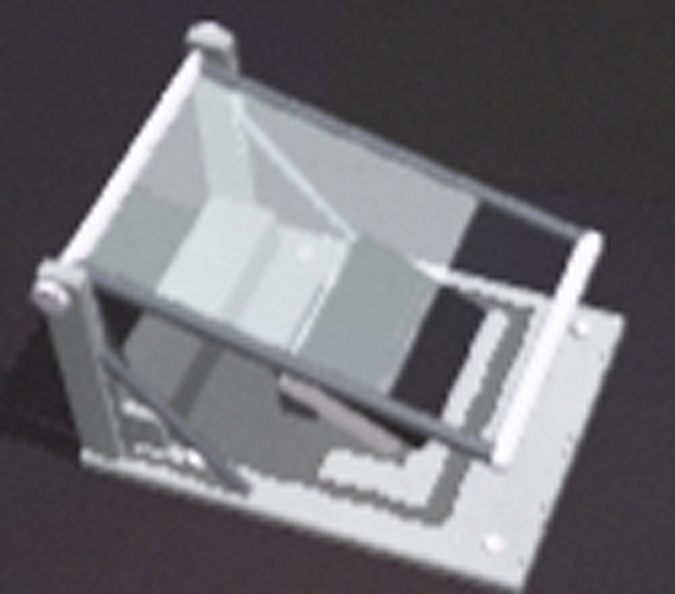

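```bash
cat > h.py <<'E'
import numpy as np,cv2,pickle
def P(im,u,v,z=None,plane=None):
    T=np.linalg.inv(im["camera_from_world"])
    d=np.array([(u-im["cx"])/im["fx"],(v-im["cy"])/im["fy"],1.])
    o=T[:3,3]; w=T[:3,:3]@d
    if plane is not None: return o+w*(plane-o[2])/w[2]
    if z is None: z=im["depth"][int(round(v)),int(round(u))]
    return o+w*z
def cloud(im):
    H,W=im["depth"].shape
    u,v=np.meshgrid(np.arange(W),np.arange(H))
    d=im["depth"]; C=np.stack([(u-im["cx"])/im["fx"]*d,(v-im["cy"])/im["fy"]*d,d],-1)
    T=np.linalg.inv(im["camera_from_world"])
    return C@T[:3,:3].T+T[:3,3]
E
python3 - <<'E'
from h import *
D=pickle.load(open("d0.pkl","rb"))
np.set_printoptions(precision=4,suppress=True)
t=D["top"];s=D["scene"]
ct,cs=cloud(t),cloud(s)
# table check
for n,im in D.items():
    if n!="wrist":
        print(n,"table",[cloud(im)[y,x] for x,y in ([(200,260)] if n=="top" else [(300,150)])])
# bar: points with z 0.08-0.1 near
def box(img,c,sl,zl,zh,colmin):
    m=np.zeros(c.shape[:2],bool); m[sl]=True
    m&=(c[...,2]>zl)&(c[...,2]<zh)&(img["pixels"].min(-1)>colmin)
    return m
for n,im,c,sl in (("top",t,ct,np.s_[145:225,225:258]),("scene",s,cs,np.s_[175:225,244:270])):
    m=box(im,c,sl,0.08,0.105,150)
    p=c[m]; ctr=p.mean(0); 
    U,S,V=np.linalg.svd(p-ctr,full_matrices=False); pr=(p-ctr)@V[0]
    print(n,"bar n",len(p),ctr,"dir",V[0],"mid",ctr+V[0]*(pr.max()+pr.min())/2,"len",np.ptp(pr), "z",np.percentile(p[:,2],[5,50,95]))
for n,im,c,sl in (("top",t,ct,np.s_[155:240,315:350]),("scene",s,cs,np.s_[140:195,160:200])):
    m=box(im,c,sl,0.135,0.165,150)
    p=c[m]; ctr=p.mean(0); 
    U,S,V=np.linalg.svd(p-ctr,full_matrices=False); pr=(p-ctr)@V[0]
    print(n,"hinge n",len(p),ctr,"dir",V[0],"mid",ctr+V[0]*(pr.max()+pr.min())/2,"len",np.ptp(pr), "z",np.percentile(p[:,2],[5,50,95]))
# tray & bin & others: components z>8mm
for name,(x0,x1,y0,y1) in dict(tray=(80,155,140,212),bin=(68,140,224,285),reel=(160,190,168,198),flask=(146,172,120,150),carton=(370,406,178,217)).items():
    sub=ct[y0:y1,x0:x1]; m=sub[...,2]>(0.015); p=sub[m]
    (cx,cy),(w,h),a=cv2.minAreaRect(p[:,:2].astype(np.float32)*1000)
    print(name,"c",cx,cy,"size",w,h,"ang",a,"ztop",np.percentile(p[:,2],98))
# rig plate
sub=ct[145:255,225:365]; m=(sub[...,2]>0.006)&(sub[...,2]<0.02); p=sub[m]
print("plate",cv2.minAreaRect(p[:,:2].astype(np.float32)*1000))
E
```

```text
scene table [array([0.3235, 0.0753, 0.0005])]
top table [array([0.4213, 0.0739, 0.0005])]
top bar n 294 [ 0.6085 -0.0374  0.0924] dir [-0.9839  0.1788  0.0025] mid [ 0.6103 -0.0377  0.0924] len 0.14900391638070648 z [0.0886 0.0924 0.0959]
scene bar n 209 [ 0.6163 -0.0366  0.092 ] dir [ 0.9816 -0.1908  0.0009] mid [ 0.6121 -0.0358  0.092 ] len 0.15080917450048875 z [0.0881 0.0921 0.0954]
top hinge n 1268 [ 0.5762 -0.2297  0.1436] dir [-0.9881  0.1529  0.0147] mid [ 0.5739 -0.2293  0.1437] len 0.18463677176010526 z [0.1362 0.1426 0.1553]
scene hinge n 802 [ 0.5793 -0.2292  0.1434] dir [ 0.984  -0.1779  0.0071] mid [ 0.5748 -0.2284  0.1433] len 0.1823785590657398 z [0.136  0.1425 0.1555]
tray c 578.7742309570312 143.21768188476562 size 506.2319030761719 164.66357421875 ang 70.50895690917969 ztop 1.0242053889755607
bin c 420.7649230957031 150.46295166015625 size 436.6312561035156 120.22728729248047 ang 87.13875579833984 ztop 0.07742063634762807
reel c 520.1973266601562 57.72722625732422 size 321.2859802246094 52.61570739746094 ang 41.22285461425781 ztop 0.04148714536238886
flask c 579.6138916015625 74.0706558227539 size 430.6414794921875 36.76731872558594 ang 36.19593811035156 ztop 0.08628530109292516
carton c 531.0548095703125 -245.7121124267578 size 85.09004974365234 414.12469482421875 ang 21.136898040771484 ztop 0.06391775269329715
plate ((587.4046630859375, -152.9697723388672), (241.30633544921875, 324.7505798339844), 0.4284003674983978)
```

Run:
```python
from h import *
D=pickle.load(open("d0.pkl","rb"))
np.set_printoptions(precision=4,suppress=True)
for n in ("top","scene"):
    im=D[n]; c=cloud(im); ok=im["depth"]>0
    px=im["pixels"].astype(int)
    def reg(x0,x1,y0,y1,zl,zh):
        m=ok&(c[...,0]>x0)&(c[...,0]<x1)&(c[...,1]>y0)&(c[...,1]<y1)&(c[...,2]>zl)&(c[...,2]<zh)
        return m
    for name,b in dict(tray=(0.49,0.72,0.09,0.31,0.012,0.03),bin=(0.34,0.49,0.1,0.33,0.06,0.085),reel=(0.48,0.60,0.04,0.14,0.02,0.06),flask=(0.58,0.72,0.05,0.17,0.01,0.1),carton=(0.45,0.65,-0.42,-0.29,0.01,0.08),plate=(0.4,0.75,-0.3,0.0,0.008,0.017),orange=(0.68,0.85,-0.2,0.02,0.005,0.05)).items():
        m=reg(*b); 
        k=cv2.connectedComponentsWithStats(m.astype(np.uint8))
        p=c[m]
        q=p[:,:2].astype(np.float32)*1000
        print(n,name,len(p),"minrect",np.round(np.hstack(cv2.minAreaRect(q)),1),"z98",np.percentile(p[:,2],98))
    # cover black pixels z>0.03 under hood
    m=reg(0.48,0.7,-0.2,0.02,0.03,0.2)&(px.max(-1)<60)
    print(n,"black",m.sum()); v,u=np.nonzero(m); print(u.min(),u.max(),v.min(),v.max()); p=c[m]; print(p.min(0),p.max(0))
```

```text
top tray 269 minrect [630.3 276.4  92.2 146.1  79.6] z98 0.0261311472438085
top bin 305 minrect [427.7 288.5  84.2 120.3  87.6] z98 0.07731708591914419
top reel 4 minrect [598.2 136.    2.2   7.1   7. ] z98 0.04102309544968146
top flask 323 minrect [621.8 145.   50.7  49.4   1.3] z98 0.04125549775007921
top carton 633 minrect [ 539.8 -400.2   39.   179.5   89.9] z98 0.06266316728624337
top plate 1759 minrect [ 591.  -137.1  238.7  178.6   78.9] z98 0.01537403343439443
top orange 1093 minrect [763.3 -88.7 165.9 213.1   0.4] z98 0.039719845036074265
top black 50
260 268 174 206
[ 0.5601 -0.0957  0.0406] [ 0.6433 -0.0769  0.0516]
scene tray 308 minrect [601.3 220.1 222.2 178.2   0.1] z98 0.02512691089541791
scene bin 285 minrect [428.2 288.   83.6 123.4  89.2] z98 0.07632072018465472Traceback (most recent call last):
  File "<stdin>", line 15, in <module>
    return _quantile_unchecked(
        a, q, axis, out, overwrite_input, method, keepdims, weights)
    return _ureduce(a,
                    func=_quantile_ureduce_func,
    ...<5 lines>...
                    overwrite_input=overwrite_input,
                    method=method)
    r = func(a, **kwargs)
    result = _quantile(arr,
                       quantiles=q,
    ...<2 lines>...
                       out=out,
                       weights=wgt)
    slices_having_nans = np.isnan(arr[-1, ...])
                                  ~~~^^^^^^^^^
IndexError: index -1 is out of bounds for axis 0 with size 0
```

Run:
```python
from h import *
D=pickle.load(open("d0.pkl","rb"))
np.set_printoptions(precision=4,suppress=True)
R=dict(top=dict(tray=(78,156,138,212,.015),bin=(66,142,222,286,.06),reel=(160,190,166,198,.02),flask=(146,172,120,150,.02),carton=(370,406,178,217,.02),driver=(385,408,218,286,.008),orange=(260,312,95,145,.008)),
 scene=dict(tray=(342,416,203,272,.015),bin=(350,408,145,202,.06),reel=(308,336,210,240,.02),flask=(330,352,248,280,.02),carton=(112,144,172,210,.02),driver=(130,150,140,178,.008),orange=(180,230,245,290,.008)))
for n in R:
    im=D[n]; c=cloud(im); ok=im["depth"]>0
    for k,(x0,x1,y0,y1,z) in R[n].items():
        s=np.s_[y0:y1,x0:x1]; p=c[s][ok[s]&(c[s][...,2]>z)&(c[s][...,2]<0.12)]
        print(n,k,len(p),np.round(np.hstack(cv2.minAreaRect(p[:,:2].astype(np.float32)*1000)),1),"z98",np.percentile(p[:,2],98))
```

```text
top tray 477 [653.4 295.  159.7 184.3  79. ] z98 0.02671320607026086
top bin 565 [428.6 307.6 122.1 120.2  87.2] z98 0.07736314019995104
top reel 330 [621.8 146.5  50.7  52.3   1.3] z98 0.041253421483426735
top flask 227 [740.1 191.7  31.4  36.6  33.5] z98 0.08593693774766327
top carton 738 [ 593.1 -407.8   74.3   52.1    1.8] z98 0.06274041713983959
top driver 385 [ 456.1 -429.2   24.3  148.1   88. ] z98 0.027538066199246154
top orange 981 [ 795.3 -140.2   79.2   88.9   24.9] z98 0.03984822954258575
scene tray 613 [669.2 288.3 166.1 222.4  77.7] z98 0.08475494848269478
scene bin 495 [429.8 308.  121.3 124.4  87.6] z98 0.07639921162906231
scene reel 270 [623.3 147.4  51.2  51.8  89.7] z98 0.04024556513322836
scene flask 297 [727.9 209.6  36.7  84.8  48.9] z98 0.0860188544083117
scene carton 629 [ 594.3 -407.1   78.    51.6    2.1] z98 0.06224832666951037
scene driver 211 [ 473.6 -418.9  181.2   36.9   10.8] z98 0.0585598088436898
scene orange 1115 [ 795.8 -140.3   80.9   87.8   24.3] z98 0.03879854999048523
```

Run:
```python
from h import *
D=pickle.load(open("d0.pkl","rb"))
for n,(x0,x1,y0,y1) in dict(top=(78,146,138,212),scene=(342,416,203,272)).items():
    im=D[n]; c=cloud(im); ok=im["depth"]>0
    s=np.s_[y0:y1,x0:x1]; m=ok[s]&(c[s][...,2]>.019)&(c[s][...,2]<0.03)
    N,l,st,_=cv2.connectedComponentsWithStats(m.astype(np.uint8),connectivity=8)
    for i in range(1,N):
        if st[i,4]<40: continue
        p=c[s][l==i]; print(n,st[i],np.round(np.hstack(cv2.minAreaRect(p[:,:2].astype(np.float32)*1000)),1))
    q=c[s][m]; q=q[(q[:,1]>0.2)&(q[:,0]<0.76)]
    print(np.round(np.hstack(cv2.minAreaRect(q[:,:2].astype(np.float32)*1000)),1))
    cv2.imwrite(f"pics/tray_{n}.png",cv2.resize(m.astype(np.uint8)*255,None,fx=6,fy=6,interpolation=cv2.INTER_NEAREST))
```

```text
top [  4   6  64  64 341] [635.6 304.3 147.7 146.   79.4]
[635.6 304.3 147.7 146.   79.4]
scene [  7   5  62  60 350] [636.8 304.4 146.5 149.5  79.1]
[666.4 298.7 146.1 210.4  78.8]
```

View pics/tray_top.png

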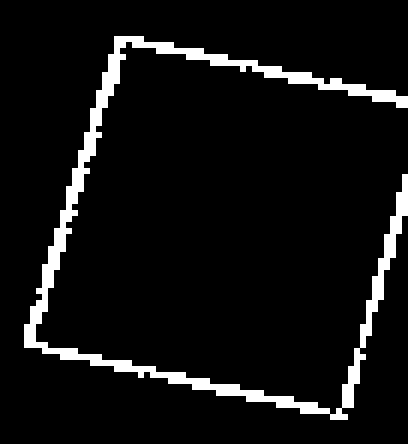

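```bash
cat >> h.py <<'E'
from scipy.spatial.transform import Rotation as Ro
a=np.deg2rad(79.1)
EX=-np.array([np.cos(a),np.sin(a),0]); EZ=np.array([0,0,1.]); EY=np.cross(EZ,EX)
O=np.array([0.591,-0.137,0.])
def W(x,y,z): return O+EX*x+EY*y+EZ*z
HX=0.110   # hinge x in rig
def bar(th,L=0.22): # world position of bar at hood angle th
    b=th-np.deg2rad(15)
    return W(HX-L*np.cos(b),0,0.145+L*np.sin(b))
def tool(tilt,flip=1):
    """tool orientation: pointing down, leaning tilt(rad) to rig front; jaws in rig xz plane"""
    z=np.sin(tilt)*EX-np.cos(tilt)*EZ      # from front-above to back-down
    y=-flip*(np.cos(tilt)*EX+np.sin(tilt)*EZ); x=np.cross(y,z)
    return Ro.from_matrix(np.stack([x,y,z],1)).as_quat(), z
E
python3 - <<'E'
from h import *
from cell import r
np.set_printoptions(precision=3,suppress=True)
print(bar(0),bar(1.3))
for flip in (1,-1):
  for t in (0,15,30):
    q,z=tool(np.deg2rad(t),flip)
    for nm,p in (("pre",bar(0)-z*0.12),("bar0",bar(0)-z*.003),("bar.6",bar(.6)-z*.003),("bar1.28",bar(1.28)-z*.003),("cover",W(-.03,0,.08)-z*.0)):
        s=r.inverse_kinematics(p,q); print(flip,t,nm,None if s is None else np.array(s))
E
```

```text
[ 0.61  -0.036  0.088] [ 0.591 -0.135  0.335]
1 0 pre [-0.136  0.508  1.53  -0.     1.104 -1.516]
1 0 bar0 [-0.136  0.658  1.603 -0.     0.88  -1.516]
1 0 bar.6 [-0.144  0.493  1.519 -0.     1.129 -1.524]
1 0 bar1.28 [-0.296  0.39   1.392 -0.     1.36  -1.676]
1 0 cover [-0.255  0.667  1.622 -0.     0.853 -1.636]
1 15 pre [ 0.015  0.555  1.485 -0.279  1.171 -1.248]
1 15 bar0 [-0.033  0.687  1.572 -0.32   0.949 -1.217]
1 15 bar.6 [-0.041  0.522  1.496 -0.281  1.179 -1.306]
1 15 bar1.28 [-0.19   0.398  1.4   -0.268  1.352 -1.511]
1 15 cover [-0.151  0.685  1.612 -0.341  0.884 -1.309]
1 30 pre [ 0.146  0.647  1.423 -0.512  1.298 -1.037]
1 30 bar0 [ 0.06   0.747  1.531 -0.58   1.083 -0.986]
1 30 bar.6 [ 0.052  0.576  1.47  -0.532  1.277 -1.124]
1 30 bar1.28 [-0.093  0.429  1.413 -0.531  1.384 -1.35 ]
1 30 cover [-0.056  0.736  1.59  -0.632  0.995 -1.037]
-1 0 pre [-0.136  0.508  1.53  -0.     1.104  1.625]
-1 0 bar0 [-0.136  0.658  1.603 -0.     0.88   1.625]
-1 0 bar.6 [-0.144  0.493  1.519 -0.     1.129  1.617]
-1 0 bar1.28 [-0.296  0.39   1.392 -0.     1.36   1.466]
-1 0 cover [-0.255  0.667  1.622 -0.     0.853  1.506]
-1 15 pre [ 0.015  0.555  1.485 -0.279  1.171  1.894]
-1 15 bar0 [-0.033  0.687  1.572 -0.32   0.949  1.925]
-1 15 bar.6 [-0.041  0.522  1.496 -0.281  1.179  1.835]
-1 15 bar1.28 [-0.19   0.398  1.4   -0.268  1.352  1.63 ]
-1 15 cover [-0.151  0.685  1.612 -0.341  0.884  1.833]
-1 30 pre [ 0.146  0.647  1.423 -0.512  1.298  2.105]
-1 30 bar0 [ 0.06   0.747  1.531 -0.58   1.083  2.155]
-1 30 bar.6 [ 0.052  0.576  1.47  -0.532  1.277  2.018]
-1 30 bar1.28 [-0.093  0.429  1.413 -0.531  1.384  1.791]
-1 30 cover [-0.056  0.736  1.59  -0.632  0.995  2.105]
```

Run:
```python
from h import *
from cell import r, optics
np.set_printoptions(precision=3,suppress=True)
q,z=tool(np.deg2rad(15))
r.set_gripper(0.45,30)
r.move_to(bar(0)-z*0.14,q)
r.move_linear(bar(0)-z*0.05,vel=.2)
im=optics.get_image("wrist"); cv2.imwrite("pics/w1.png",im["pixels"][:,:,::-1])
im=optics.get_image("scene"); cv2.imwrite("pics/s1.png",cv2.resize(im["pixels"][100:260,130:330,::-1],None,fx=3.7,fy=3.7))
print(r.current_t(),r.current_tool_pos(),r.current_contact_force(),r.current_opening())
```

```text
3.5917 [ 0.614 -0.023  0.138] [-0.204 -0.076 -0.225] 0.452896585137318
```

View pics/w1.png

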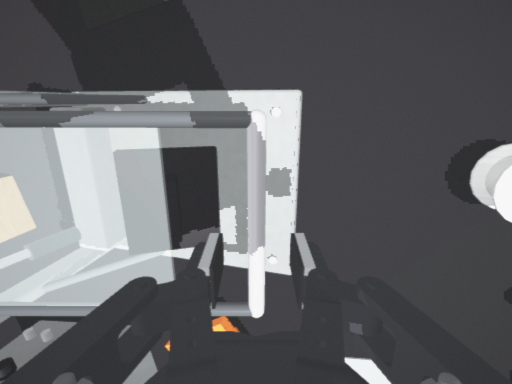

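View pics/s1.png

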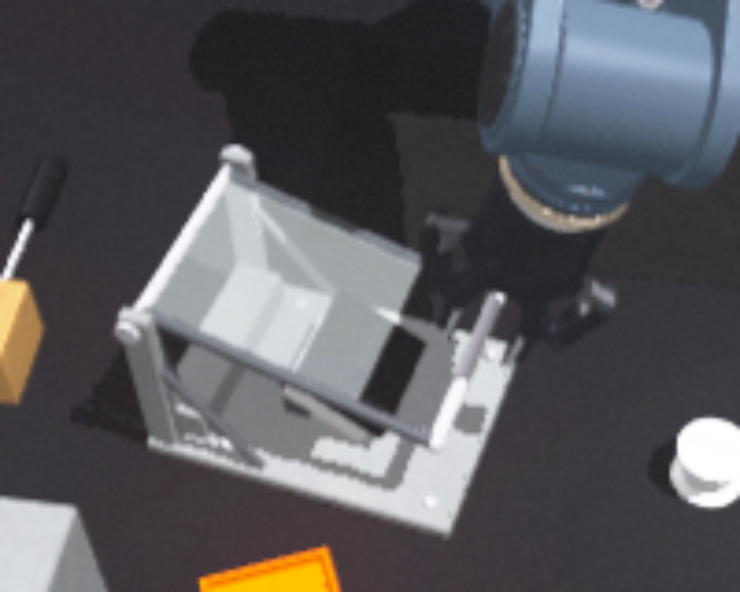

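The wrist view shows the bar (column ~257) running centred between the fingers (columns ~212 and ~302). Next I grip it and follow the arc.

Run:
```python
from h import *
from cell import r, optics
np.set_printoptions(precision=3,suppress=True)
q,z=tool(np.deg2rad(15))
r.move_linear(bar(0)-z*0.003,vel=.1)
print(r.current_contact_force())
r.set_gripper(0,30)
print("grip",r.current_opening()*85,r.current_contact_force(),r.current_t())
for th in np.linspace(0,1.26,7)[1:]:
    r.move_linear(bar(th)-z*.003,vel=.12)
    print(round(th,2),r.current_t(),r.current_contact_force(),r.current_opening()*85, r.current_tool_pos()-bar(th))
im=optics.get_image("scene"); cv2.imwrite("pics/s2.png",cv2.resize(im["pixels"][70:260,130:330,::-1],None,fx=3,fy=3))
```

```text
[-0.105 -0.704 -0.153]
grip 11.024324392235416 [-0.375  2.254  5.439] 4.5583
0.21 5.0917 [ 5.791  4.102 -4.389] 10.835721919705206 [0.001 0.001 0.002]
0.42 5.625 [ 6.386  9.523 -2.256] 10.526440279503674 [0.001 0.002 0.002]
0.63 6.1583 [ 4.198 19.665  6.368] 10.533762490403333 [0.001 0.003 0.003]
0.84 6.6917 [-0.174 23.683 13.79 ] 11.103967240559225 [0.001 0.004 0.004]
1.05 7.225 [-2.156 19.075 18.978] 10.643499811450898 [0.001 0.003 0.005]
1.26 7.7583 [-2.691 10.303 18.362] 10.854775838327201 [0.001 0.001 0.005]
```

View pics/s2.png

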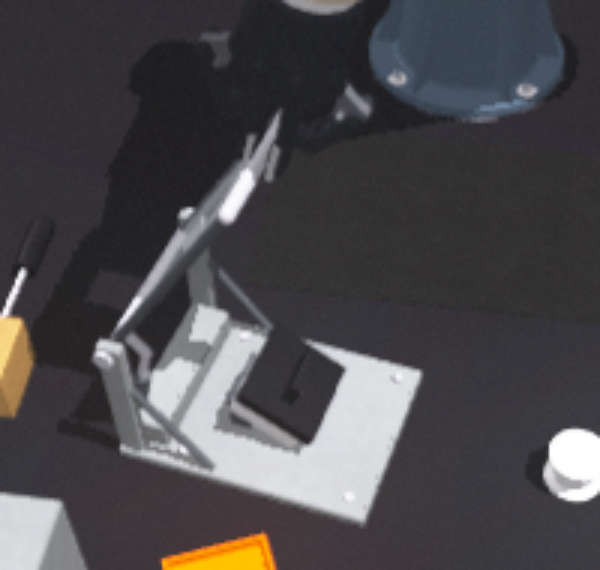

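Run:
```python
from h import *
from cell import r, optics
np.set_printoptions(precision=3,suppress=True)
q,z=tool(np.deg2rad(15))
r.set_gripper(0.45,30)
p=bar(1.27)
r.sleep(.3)
print(r.current_contact_force(),r.current_t())
r.move_linear(r.current_tool_pos()-z*0.10,vel=.15)
# over to the front so that cameras see the cover
r.move_linear(W(-0.12,0,0.40),vel=.25)
print(r.current_contact_force(),r.current_t())
D={}
for n in ("top","scene"):
    im=optics.get_image(n); D[n]=im; cv2.imwrite(f"pics/{n}3.png",cv2.resize(im["pixels"][70:260,150:350,::-1],None,fx=3,fy=3))
D["pose"]=(r.current_tool_pos(),r.current_ee_rot())
im=optics.get_image("wrist"); D["wrist"]=im; cv2.imwrite("pics/w3.png",im["pixels"][:,:,::-1])
pickle.dump(D,open("d3.pkl","wb"))
```

```text
[-0.472  0.3    0.209] 8.4917
[-0.523  0.76  -0.304] 9.8167
```

View pics/top3.png

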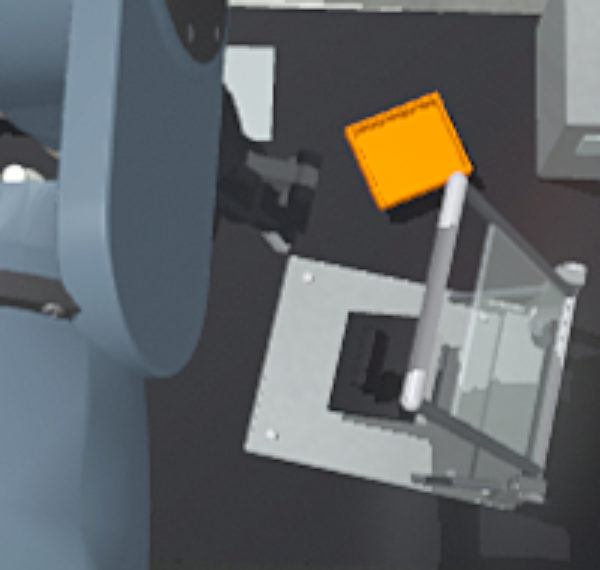

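View pics/scene3.png

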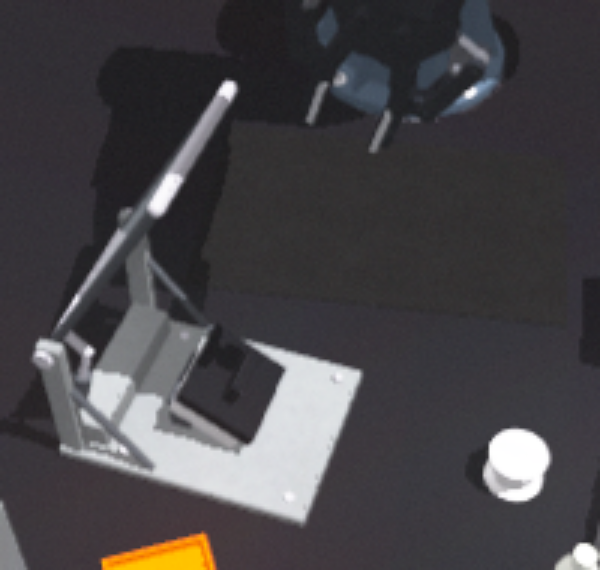

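View pics/w3.png

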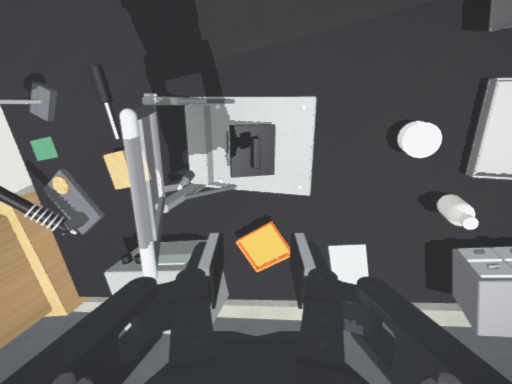

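Look-alikes: an orange cover (top ≈(287,122)) lies on the table, and the black one sits on the instrument's slope (top ≈(274,191), scene ≈(227,200)). The black one fits the description. Next I measure its plate and rib.

Run:
```python
from h import *
np.set_printoptions(precision=4,suppress=True)
D=pickle.load(open("d3.pkl","rb"))
p,qr=D["pose"]; w=D["wrist"]
Tw=np.eye(4);Tw[:3,:3]=Ro.from_quat(qr).as_matrix();Tw[:3,3]=p
w["camera_from_world"]=np.linalg.inv(Tw@w["mount"])
RT=np.stack([EX,EY,EZ],1)
for n in ("top","scene","wrist"):
    im=D[n]; c=cloud(im); ok=im["depth"]>0
    g=(c-O)@RT  # rig coords
    m=ok&(im["pixels"].max(-1)<70)&(g[...,2]>0.025)&(g[...,2]<0.14)&(abs(g[...,1])<.06)&(g[...,0]>-.09)&(g[...,0]<.07)
    N,l,st,_=cv2.connectedComponentsWithStats(m.astype(np.uint8))
    i=1+np.argmax(st[1:,4]); P_=g[l==i]
    # slope coords about (0,0,0): s up the slope, nrm out of cover
    t=np.pi/6
    s=P_[:,0]*np.cos(t)+P_[:,2]*np.sin(t); nn=-P_[:,0]*np.sin(t)+P_[:,2]*np.cos(t); y=P_[:,1]
    h,e=np.histogram(nn,bins=np.arange(0,.16,.003)); print(n,st[i],"hist",[(round(e[k],3),h[k]) for k in range(len(h)) if h[k]>3])
    k=np.argmax(h); npl=np.median(nn[(nn>e[k]-.003)&(nn<e[k]+.006)])
    a=abs(nn-npl)<.004
    A=np.c_[s[a],y[a],np.ones(a.sum())]; co=np.linalg.lstsq(A,nn[a],rcond=None)[0]
    print(" plate n",npl,"slopes",co[:2],"s",np.percentile(s[a],[0.5,99.5]),"y",np.percentile(y[a],[0.5,99.5]))
    print(" plate rect",np.round(np.hstack(cv2.minAreaRect(np.c_[s[a],y[a]].astype(np.float32)*1000)),1))
    b=(nn-npl>.018)&(nn-npl<.032)
    if b.sum()>5: print(" ribtop",b.sum(),"n",np.percentile(nn[b],[10,50,90])-npl,"s",np.percentile(s[b],[1,50,99]),"y",np.percentile(y[b],[1,50,99]), np.round(np.hstack(cv2.minAreaRect(np.c_[s[b],y[b]].astype(np.float32)*1000)),1))
    # bar
    mb=ok&(im["pixels"].min(-1)>120)&(g[...,2]>0.31)&(g[...,2]<.36)&(abs(g[...,1])<.09)&(abs(g[...,0])<.04)
    if mb.sum()>10: print(" bar",mb.sum(),g[mb].mean(0),"y range",np.percentile(g[mb][:,1],[1,99]))
```

```text
top [260 174  29  37 756] hist [(np.float64(0.06), np.int64(10)), (np.float64(0.063), np.int64(266)), (np.float64(0.066), np.int64(293)), (np.float64(0.069), np.int64(28)), (np.float64(0.072), np.int64(11)), (np.float64(0.075), np.int64(8)), (np.float64(0.078), np.int64(18)), (np.float64(0.081), np.int64(13)), (np.float64(0.084), np.int64(11)), (np.float64(0.087), np.int64(33)), (np.float64(0.09), np.int64(57)), (np.float64(0.093), np.int64(7))]
 plate n 0.06620193585212074 slopes [0.0067 0.0012] s [-0.0264  0.0492] y [-0.0426  0.0433]
 plate rect [11.5  0.7 77.9 88.1  0.8]
 ribtop 108 n [0.0208 0.0243 0.0262] s [0.006  0.0141 0.0196] y [-0.0237 -0.      0.0251] [12.7  0.7 14.4 49.4  0.7]
 bar 500 [-0.0016 -0.0016  0.339 ] y range [-0.0729  0.0733]
scene [209 178  35  40 772] hist [(np.float64(0.057), np.int64(13)), (np.float64(0.06), np.int64(36)), (np.float64(0.063), np.int64(303)), (np.float64(0.066), np.int64(293)), (np.float64(0.069), np.int64(21)), (np.float64(0.072), np.int64(6)), (np.float64(0.075), np.int64(6)), (np.float64(0.078), np.int64(8)), (np.float64(0.081), np.int64(
[... 412 characters left out ...]
0088  0.3385] y range [-0.069   0.0746]
wrist [230 125  29  43 499] hist [(np.float64(0.057), np.int64(7)), (np.float64(0.06), np.int64(4)), (np.float64(0.063), np.int64(144)), (np.float64(0.066), np.int64(243)), (np.float64(0.072), np.int64(20)), (np.float64(0.075), np.int64(13)), (np.float64(0.078), np.int64(5)), (np.float64(0.081), np.int64(26)), (np.float64(0.087), np.int64(31))]
 plate n 0.06628983636702526 slopes [-0.0158  0.0048] s [0.0076 0.0501] y [-0.0437  0.0071]
 plate rect [ 27.  -17.6  46.2  52.3   0.2]
 ribtop 35 n [0.0211 0.0222 0.0233] s [0.0096 0.0169 0.0174] y [-0.0245 -0.0051  0.0226] [16.9 -1.3 48.3  7.5 80.4]
 bar 2650 [-0.005  -0.0097  0.3375] y range [-0.0733  0.067 ]
```

Three views agree: the plate measures 78 × 88 mm, centred at s = 12 mm up the slope, with its top at n = 66 mm. The rib top is about 25 mm above that, 12 × 50 mm. This matches the given sizes, so I approach along the cover's z.

```bash
cat >> h.py <<'E'
def SL(s,y,n):
    t=np.pi/6
    return W(s*np.cos(t)-n*np.sin(t),y,s*np.sin(t)+n*np.cos(t))
E
python3 - <<'E'
from h import *
from cell import r, optics
q,z=tool(np.pi/6)
r.move_linear(SL(.0122,.001,.16),q,vel=.25)
r.move_linear(SL(.0122,.001,.115),vel=.12)
print(r.current_t(),r.current_contact_force())
im=optics.get_image("wrist"); cv2.imwrite("pics/w4.png",im["pixels"][:,:,::-1])
im=optics.get_image("scene"); cv2.imwrite("pics/s4.png",cv2.resize(im["pixels"][100:260,130:330,::-1],None,fx=3.7,fy=3.7))
E
```

```text
11.6833 [ 0.75463269 -0.18816835  0.69735419]
```

View pics/w4.png

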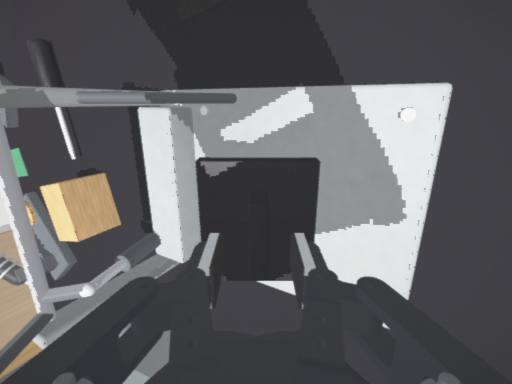

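View pics/s4.png

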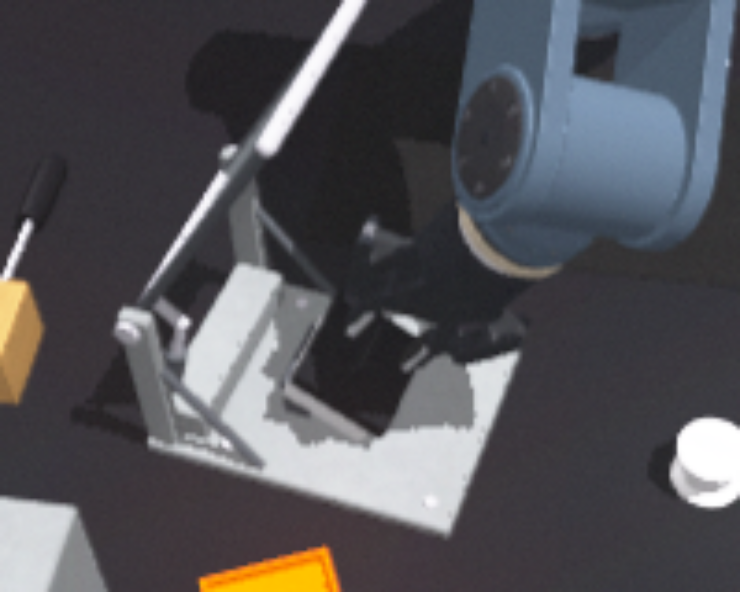

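The rib (column ~258) and plate (197–318) are centred between the fingers (212/302). I descend, grip, and pull straight out.

Run:
```python
from h import *
from cell import r, optics
np.set_printoptions(precision=3,suppress=True)
r.move_linear(SL(.0122,.001,.0915),vel=.08)
print(r.current_contact_force())
r.set_gripper(0,35)
f0=r.current_contact_force();print("grip mm",r.current_opening()*85,f0)
r.move_linear(SL(.0122,.001,.12),vel=.08)
print(r.current_contact_force(),r.current_opening()*85)
r.move_linear(SL(.0122,.001,.20),vel=.15)
print(r.current_t(),r.current_contact_force(),r.current_opening()*85)
im=optics.get_image("wrist"); cv2.imwrite("pics/w5.png",im["pixels"][:,:,::-1])
im=optics.get_image("scene"); cv2.imwrite("pics/s5.png",cv2.resize(im["pixels"][70:260,130:360,::-1],None,fx=3,fy=3))
```

```text
[-0.229  0.297  0.678]
grip mm 11.459394258748528 [0.523 1.733 1.994]
[ 0.584 -0.292 -1.775] 11.399188962416643
13.7667 [ 0.127  0.532 -1.3  ] 11.132357450544768
```

View pics/w5.png

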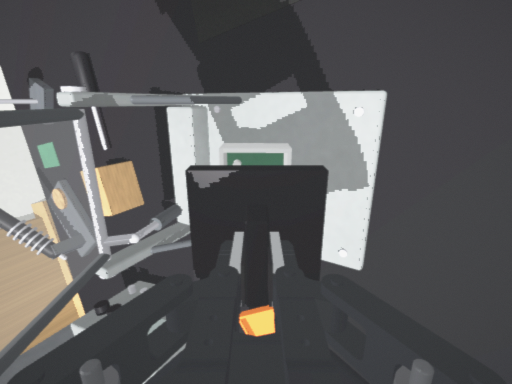

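View pics/s5.png

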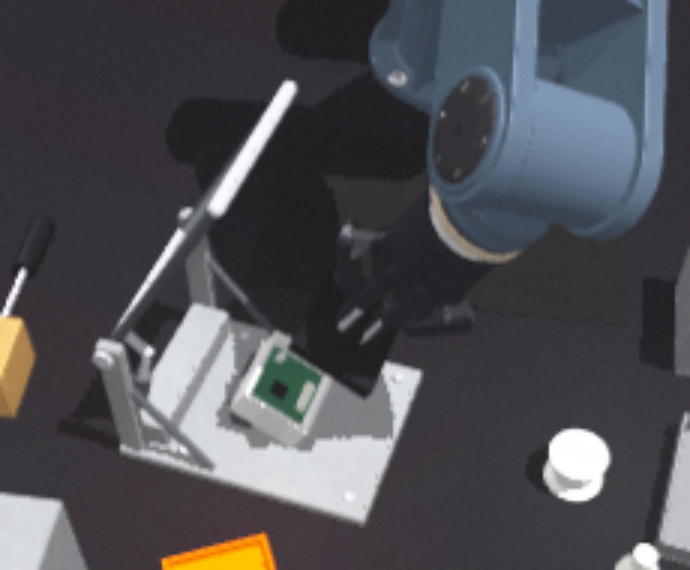

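The cover is held square and the board is exposed (scene crop ≈(290,385)). Carrying it to the tray.

Run:
```python
from h import *
from cell import r, optics
np.set_printoptions(precision=3,suppress=True)
q,z=tool(0)
T=np.array([0.636,0.304,0])
p=r.current_tool_pos()
r.move_linear(p+(T-p)*[.3,.3,0]+[0,0,.25-p[2]],q,vel=.2)
r.move_linear(T+[0,0,.2],vel=.2)
r.move_linear(T+[0,0,.10],vel=.15)
print(r.current_t(),r.current_contact_force(),r.current_opening()*85,r.current_tool_pos())
for n in("top","scene"):
    im=optics.get_image(n); cv2.imwrite(f"pics/{n}6.png",cv2.resize(im["pixels"][110:310,60:260,::-1] if n=="top" else im["pixels"][130:330,280:480,::-1],None,fx=3,fy=3))
im=optics.get_image("wrist"); cv2.imwrite("pics/w6.png",im["pixels"][:,:,::-1])
```

```text
16.8833 [-0.003 -0.262 -0.906] 11.157957924777087 [0.637 0.304 0.101]
```

View pics/scene6.png

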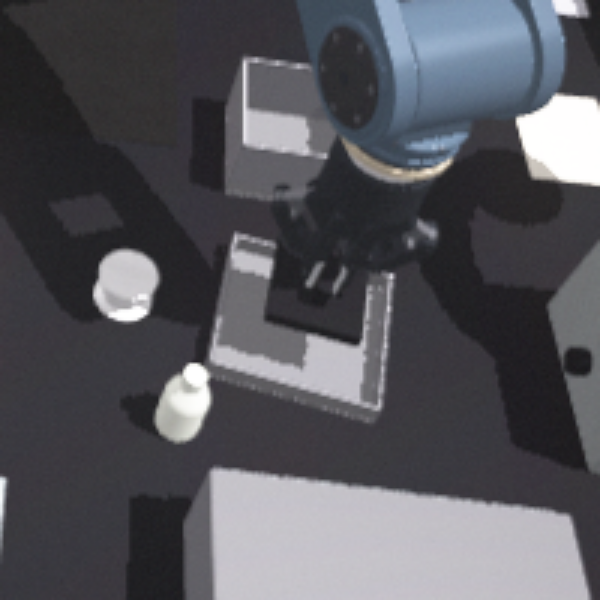

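View pics/w6.png

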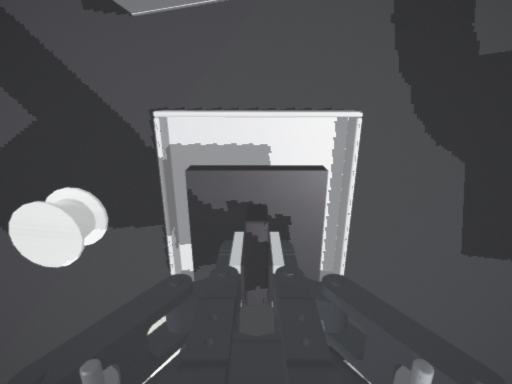

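The cover (columns 188–327) is centred in the tray (155–360). I lower it in small steps, watching the force.

Run:
```python
from h import *
from cell import r, optics
np.set_printoptions(precision=3,suppress=True)
T=np.array([0.636,0.304,0])
r.move_linear(T+[0,0,.050],vel=.1)
f0=r.current_contact_force()
zz=.050
while zz>.038:
    zz-=.0015
    r.move_linear(T+[0,0,zz],vel=.03); r.sleep(.05)
    f=r.current_contact_force()-f0; print(round(zz,4),r.current_tool_pos()[2],f)
    if f[2]>3: break
print(r.current_t())
r.set_gripper(0.35,35)
r.sleep(.1); print(r.current_contact_force(),r.current_opening())
r.move_linear(T+[0,0,.10],vel=.12)
r.move_linear(T+[0,0,.25],vel=.3)
D={}
for n in("top","scene"):
    im=optics.get_image(n); D[n]=im
D["pose"]=(r.current_tool_pos(),r.current_ee_rot())
im=optics.get_image("wrist"); D["wrist"]=im; cv2.imwrite("pics/w7.png",im["pixels"][:,:,::-1])
cv2.imwrite("pics/s7.png",D["scene"]["pixels"][:,:,::-1])
pickle.dump(D,open("d7.pkl","wb"))
print(r.current_t())
```

```text
0.0485 0.04892085375027059 [ 0.36  -0.749 -1.816]
0.047 0.04698225023369723 [ 0.881 -0.357 -1.121]
0.0455 0.04544072614436831 [ 0.36  -0.233 -1.722]
0.044 0.043918589773626684 [ 0.653  0.188 -2.314]
0.0425 0.042446279235744226 [-0.396  0.121 -1.676]
0.041 0.04217346795457339 [-4.29  -1.999  8.41 ]
19.4833
[-0.157  0.021  0.218] 0.3488480838917359
21.3417
```

View pics/w7.png

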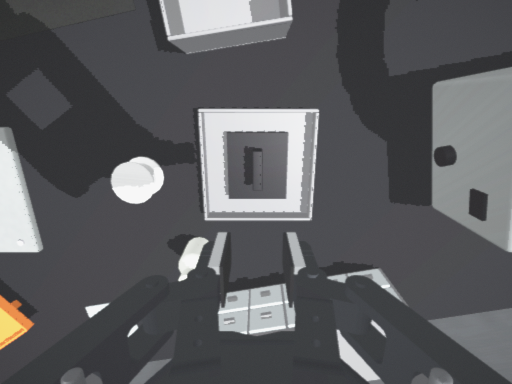

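View pics/s7.png

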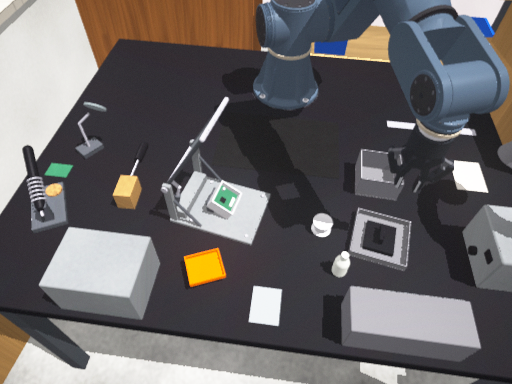

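The cover lies flat and rib-up in the middle of the tray (wrist ≈(257,165)), and contact came at the predicted height. I check this by depth and re-measure the open bar.

Run:
```python
from h import *
np.set_printoptions(precision=4,suppress=True)
D=pickle.load(open("d7.pkl","rb"))
p,qr=D["pose"]; w=D["wrist"]
Tw=np.eye(4);Tw[:3,:3]=Ro.from_quat(qr).as_matrix();Tw[:3,3]=p
w["camera_from_world"]=np.linalg.inv(Tw@w["mount"])
RT=np.stack([EX,EY,EZ],1); T=np.array([.636,.304,0])
for n in ("top","scene","wrist"):
    im=D[n]; c=cloud(im); ok=im["depth"]>0; g=(c-T)@RT
    m=ok&(im["pixels"].max(-1)<70)&(abs(g[...,0])<.066)&(abs(g[...,1])<.066)&(g[...,2]<.06)&(g[...,2]>.01)
    q=g[m]
    if len(q)>30:
        pl=q[q[:,2]<.024]; rb=q[q[:,2]>.034]
        co=np.linalg.lstsq(np.c_[pl[:,:2],np.ones(len(pl))],pl[:,2],rcond=None)[0]
        print(n,"plate",np.round(np.hstack(cv2.minAreaRect(pl[:,:2].astype(np.float32)*1000)),1),"z",np.median(pl[:,2]),"slopes",co[:2],"rib",rb.mean(0),"ztop",np.percentile(q[:,2],99))
    g=(c-O)@RT
    mb=ok&(im["pixels"].min(-1)>110)&(g[...,2]>0.30)&(g[...,2]<.37)&(abs(g[...,1])<.09)&(abs(g[...,0])<.05)
    if mb.sum()>10: print(" bar",n,mb.sum(),g[mb].mean(0),"zpct",np.percentile(g[mb][:,2],[5,50,95]),"y",np.percentile(g[mb][:,1],[1,99]))
print("expect bar1.3",(bar(1.3)-O)@RT)
```

```text
top plate [23.1 -0.5 35.8 83.6  0.5] z 0.016092828613904153 slopes [-0.1111  0.0086] rib [ 0.0064 -0.0021  0.0387] ztop 0.0433286721195766
 bar top 524 [-0.0016 -0.002   0.3387] zpct [0.3355 0.3392 0.3417] y [-0.0737  0.0732]
scene plate [ 1.   0.7 77.  92.5  0.1] z 0.015913956548713304 slopes [-0.0011  0.0015] rib [0.0009 0.004  0.0402] ztop 0.04252132312064089
 bar scene 280 [-0.0036  0.0067  0.338 ] zpct [0.3341 0.3387 0.3408] y [-0.069   0.0743]
wrist plate [11.2 -2.2 50.8 18.5 78.9] z 0.016442494384836942 slopes [-0.058  -0.0097] rib [ 0.0003 -0.0254  0.0368] ztop 0.03644805097009688
expect bar1.3 [-0.0017 -0.      0.3345]
```

```bash
sed -i 's/^HX=0.110/HX=0.1085/' h.py
python3 - <<'E'
from h import *
from cell import r, optics
np.set_printoptions(precision=3,suppress=True)
q,z=tool(np.deg2rad(15))
r.set_gripper(0.45,20)
r.move_linear(W(-.2,0,.42),q,vel=.25)
r.move_linear(bar(1.3)-z*.11,vel=.2)
r.move_linear(bar(1.3)-z*.045,vel=.15)
print(r.current_t(),r.current_contact_force())
im=optics.get_image("wrist"); cv2.imwrite("pics/w8.png",im["pixels"][:,:,::-1])
im=optics.get_image("top"); cv2.imwrite("pics/t8.png",cv2.resize(im["pixels"][70:260,150:350,::-1],None,fx=3,fy=3))
E
```

```text
24.5167 [-0.308 -0.59  -0.65 ]
```

View pics/w8.png

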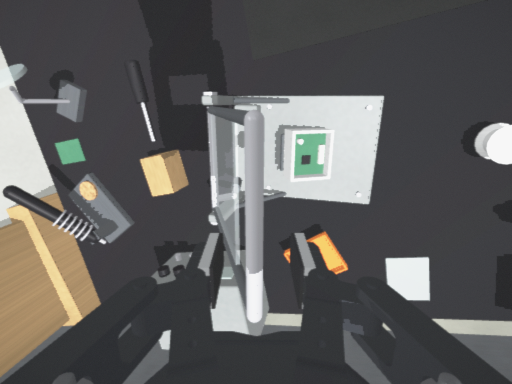

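View pics/t8.png

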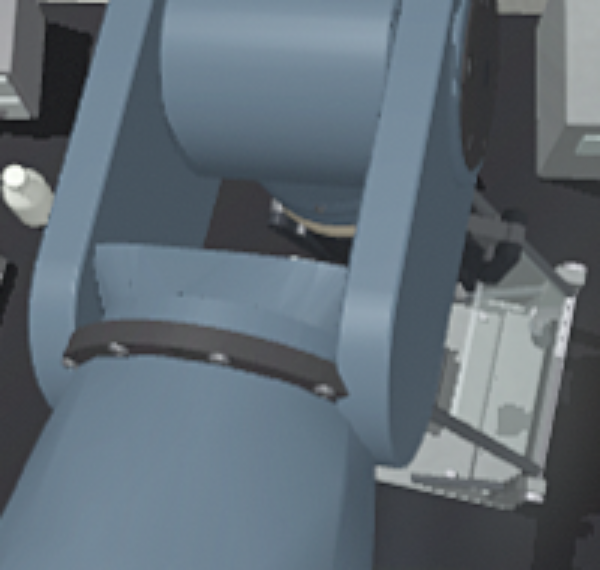

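The bar (column ~255) is centred between the fingers. I grip it and guide it down.

Run:
```python
from h import *
from cell import r, optics
np.set_printoptions(precision=3,suppress=True)
q,z=tool(np.deg2rad(15))
r.move_linear(bar(1.3)-z*.003,vel=.12)
r.set_gripper(0,20)
print("grip",r.current_opening()*85,r.current_contact_force())
for th in np.linspace(1.3,0,8)[1:]:
    r.move_linear(bar(th)-z*.003,vel=.12)
    print(round(th,2),r.current_t(),r.current_contact_force(),r.current_opening()*85)
im=optics.get_image("scene"); cv2.imwrite("pics/s9.png",cv2.resize(im["pixels"][70:260,130:330,::-1],None,fx=3,fy=3))
```

```text
grip 11.13513653321274 [-0.306  0.701  4.931]
1.11 25.9583 [ 2.029 -1.524  3.519] 10.84604016383115
0.93 26.45 [ 3.126 -2.118  1.554] 10.889229861892373
0.74 26.9417 [ 3.948 -3.269 -1.24 ] 10.997361484084633
0.56 27.4333 [ 4.904 -5.042 -0.924] 10.861581910744519
0.37 27.925 [ 6.175 -6.769 -3.081] 10.765679325233938
0.19 28.4167 [  5.247 -11.285  -2.763] 10.992073941096848
0.0 28.9083 [  1.675 -16.174   3.778] 10.808612430009342
```

View pics/s9.png

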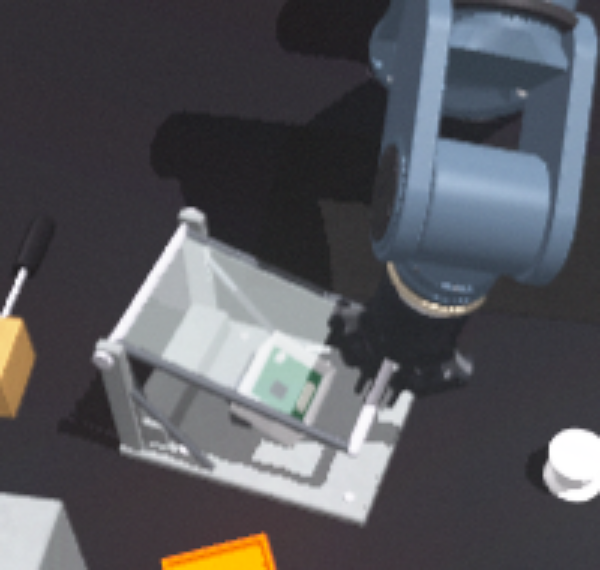

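Closed. I release, retreat, and check the final state.

Run:
```python
from h import *
from cell import r, optics
np.set_printoptions(precision=4,suppress=True)
q,z=tool(np.deg2rad(15))
r.set_gripper(0.45,20)
r.sleep(.4)
r.move_linear(r.current_tool_pos()-z*.12,vel=.15)
r.move_linear([.40,.05,.33],vel=.25)
r.sleep(.5)
D={}
RT=np.stack([EX,EY,EZ],1); T=np.array([.636,.304,0])
D0=pickle.load(open("d0.pkl","rb"))
for n in("top","scene"):
    im=optics.get_image(n); D[n]=im; cv2.imwrite(f"pics/{n}10.png",im["pixels"][:,:,::-1])
    for k,I in (("start",D0[n]),("now",im)):
        c=cloud(I); g=(c-O)@RT; ok=I["depth"]>0
        mb=ok&(I["pixels"].min(-1)>130)&(g[...,2]>0.07)&(g[...,2]<.12)&(abs(g[...,1])<.08)&(abs(g[...,0]+.102)<.02)
        print(n,k,"bar",mb.sum(),g[mb].mean(0) if mb.any() else None)
    g=(cloud(im)-T)@RT
    m=(im["depth"]>0)&(im["pixels"].max(-1)<70)&(abs(g[...,0])<.066)&(abs(g[...,1])<.066)&(g[...,2]<.06)&(g[...,2]>.01)
    q_=g[m]; pl=q_[q_[:,2]<.024]
    if len(pl)>30: print(n,"cover",np.round(np.hstack(cv2.minAreaRect(pl[:,:2].astype(np.float32)*1000)),1),np.median(pl[:,2]),np.percentile(q_[:,2],99))
pickle.dump(D,open("d10.pkl","wb"))
print(r.current_t(),r.current_contact_force(),r.current_tool_pos())
```

```text
top start bar 313 [-0.1006 -0.0003  0.0925]
top now bar 310 [-0.1006 -0.0005  0.0925]
top cover [23.  -0.4 36.3 83.8  0.4] 0.016175883497000054 0.042882627650998
scene start bar 225 [-0.1025  0.0086  0.0922]
scene now bar 227 [-0.1026  0.0085  0.092 ]
scene cover [ 0.8  0.3 90.9 77.3 89.8] 0.015686281524283918 0.042634185053445274
32.45 [0.7313 0.206  0.0705] [0.4  0.05 0.33]
```

View pics/scene10.png

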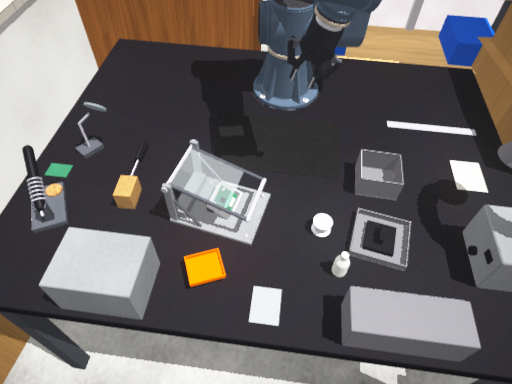

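View pics/top10.png

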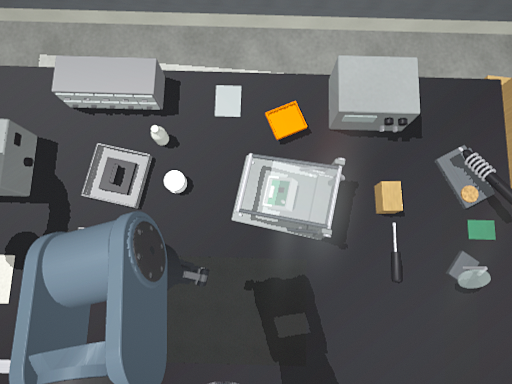

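```bash
python3 -c "
from cell import r
r.hand_in(); print(r.current_t())"
```

```text
the job is handed in; nothing more can be done
the job is handed in; nothing more can be done
```

The job is done and handed in at about 32 s of the 67 s allowed. I opened the hood by its bar until it stayed up, and pulled the black cover straight out along its axis. I set the cover down in the shallow tray under force control, then guided the hood closed again and withdrew the arm.

**Last checks:**
- **Hood:** the bar is back within 0.3 mm of its starting position in both views, so the hood is fully closed.
- **Cover:** it lies flat and rib-up, about 1 mm from the tray's middle in the scene view, with its plate and rib tops near the expected heights.
- **Other things:** the reel, screwdriver, bottle, carton and orange cover show at the same image positions as at the start. I compared these by eye only.
- **Robot:** it touches nothing; the tool force reads under 1 N.

**Checks that disagreed:**
- **Top and wrist views of the cover:** both gave only a partial outline of its plate in the tray, because dark pixels and shadow broke up the mask. I relied on the complete outline in the scene view and on contact at the expected height.
- **Hood arc:** while opening, the force on the tool reached up to about 27 N because my arc was a few millimetres off. I shifted the hinge position by 1.5 mm and used a lighter grip, and it stayed at or below about 17 N while closing.

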